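# Press a lens barrel into the sprung V-block

### The arm

A 7-joint arm with a two-finger parallel gripper is mounted at the origin on the work surface. World frame = base frame: x ahead of the robot, y to its left, z up, the work surface at z = 0. Lengths are in m, angles in rad, forces in N, time in s.
With the tool pointing down it reaches from about 0.4 to 0.925 m from the base axis. Payload 4.1 kg.
Tool frame: the origin (TCP) lies between the finger pads; the fingertips stand 11 mm ahead of it and the grasp point (between the pads) lies 8 mm behind it; z points along the fingers, y is the line along which they close (so a half turn about z gives the same grasp; the last joint's range is limited). The gripper opens to 85 mm and grips with 20 to 120 N. Pads are 22 mm wide; open, the fingers measure 114 mm over their backs; the gripper's body (76 mm by 85 mm) begins 54 mm behind the grasp point. The pads swing forward as they close: fully open they stand 13 mm farther back than shut.
Start: joints at [1.225, 0.398, 0.045, 1.537, -0.019, 1.207, -0.051], TCP at [0.159, -0.63, 0.242] pointing down, gripper open.
Joint ranges: [-2.82, 2.82], [-0.49, 2.23], [-1.37, 1.46], [0, 2.46], [-1.36, 4.5], [0.23, 2], [-2.94, 2.94]. Speed limits (rad/s): [2.57, 2.57, 3.14, 3.14, 3.14, 3.14, 3.14].

### API

Orientations are given as a unit quaternion [w, x, y, z].
In Python, from plant import manip, grab_frame, get_calibration, order gives the robot as it stands.
- The arm moves only by the shell command python3 -m creep 'ROWS' [FORCE]. ROWS is JSON, a list of rows, each an object with "delta_pos": the shift along the tool's x, y, z in cm, a list of three; "rotation": the turn, a rotation vector about the tool's x, y, z in rad, a list of three; "claw": the opening, from 0 (shut) to 1 (fully open). In form: [{"delta_pos": [dx, dy, dz], "rotation": [ax, ay, az], "claw": claw}, ...]. A call has exactly 5 rows; each row is the pose to reach, as a shift and turn from the pose commanded when the call began, along the tool's axes at that moment; what a row does not reach only later rows make up. A row lasts 1/12 s, in which the tool goes at most 41.7 mm and 7.16 degrees, less where a joint would pass 70% of its speed; a pose out of reach is approached as far as the arm can. A call with a gripper value outside its range is refused whole. The fingers move at their own pace and stop on an object; FORCE is the grip in N (left out, the last holds). Time passes only in rows, so rows that repeat a pose let the fingers close, or fill a call up. It gives the time, the measured TCP pose, the force, the opening and the grip force at its end, in the units of the state.
- manip.sense(): the state, without advancing time (a new reading comes with each control period).
- grab_frame(name): name is "scene" or "top" or "wrist"; returns the picture (480x640x3 uint8, red, green, blue); there is no depth.
- get_calibration(name): a dict with "camera_matrix" (3x3 intrinsics, pixels), "R" (3x3) and "t" (3): a world point X has camera coordinates R X + t. Camera axes: x right, y down, z forward; pixel columns grow to the right and rows downward; lengths in m; the calibration is good to about 2 mm. A picture is of the moment at which its call begins: read the wrist's pose just before it. get_calibration takes no time and is no camera call; for the wrist camera it gives the pose at the moment of the call.
- order.close_job(): hands the job in; it is judged then, once.
The state is a dict: "clock": time; "qpos": joint angles; "joint_vel": joint speeds; "joint_efforts": joint torques, N m; "tcp_pos": TCP position; "ee_rot": TCP orientation; "contact_force": force on the tool from outside, world axes, zero at the start; "ft_torque": the same for the moment, N m; "finger_gap": opening from 0.0 (shut) to 1.0 (fully open); "grip_force": force on a finger pad.
Only numpy, scipy, OpenCV 4.12 (cv2) and the standard library are available. Lean on these libraries where they do the work, as an engineer would, in place of code of your own. Each camera call takes 0.05 s, during which the arm holds its last target. There are 200 camera calls.

### The job

Take the long lens barrel from its wooden rest and lay it lengthwise and centred in the steel V-block, bedded on both sloping faces. Press it down gently so that the sprung V-block sinks to about half of its travel, never down to its stop, and finish while still holding it pressed like that. Do not crush the barrel in the grip, and leave the short barrel and everything else on the desk alone.

Things in the scene. Friction and masses are not known exactly. Their poses are not given: they have to be found in the camera images.
- long_barrel: The long lens barrel, the thing to seat: a dark steel cylinder, 36 mm across, 130 mm long, 0.18 to 0.28 kg, a black band round its middle. Origin: its centre, on its axis; x runs along the axis (either way round will do), y across. It starts level in its wooden rest, axis 40 mm above the desk. Thin-walled: grip with 20 to 50 N per finger, above about 75 N it is spoilt.
- long_rest: Wooden rest (fixed) that the long barrel lies in, aligned with it: base 120 x 80 x 10 mm, and across it two upright cheeks 16 mm thick with square notches, their inner faces 62 mm apart, 38 mm high, so that between them the barrel's middle is free on both sides and below (the base's top is 30 mm below its axis). Origin: centre of the underside; x along the barrel.
- v_axis (a point): Where the barrel's centre lies when seated in the middle of the V; goes down with the V-block. x along the V, y across it, z up. 82 mm above the desk while the V-block is up. The V is 90 degrees (faces at 45 degrees, symmetric to the vertical), open upwards, its mouth 48 mm wide and 1 to 4 mm below this point. The V-block slides only straight down, not sideways.
- v_stage: Fixed aluminium base plate of the V-block, 150 x 100 x 14 mm. Origin: centre of its underside; x along the V. Above it, on springs, a dark plate (136 x 66 mm, its top 42 mm above the desk) carries two steel V supports in line, each 30 mm long and 64 mm wide, with a clear gap of 62 mm between them: the fingers fit into the gap while holding the barrel's middle.
- v_carriage (a joint): How far the sprung V-block has sunk, in m: 0 = up, 0.016 = down on its stop. Spring 1 N per mm; the barrel's own weight does not move it: it starts to sink at a push of about 2 to 4 N on the barrel; half travel (0.008) takes about 10 to 12 N, the stop about 18 to 20 N.
- v_flank_left: The two steel faces of the V on the +y side of point v_axis, part of the V-block. Origin: on the desk plane under the middle of the V while it is up.
- v_flank_right: The two steel faces of the V on the -y side, part of the V-block. Origin as for the left one.
- short_barrel: A second, smaller lens barrel of the same look, 30 mm in diameter, 96 mm long, lying in its own wooden rest (120 x 80 mm, 38 mm high), to be left alone. Origin: its centre.
- mouse: Grey computer mouse, 92 x 54 x 32 mm. Origin: centre of its underside. Leave alone.
- loupe: Small black eye loupe, 30 mm across, 24 mm tall, with a short steel tab. Origin: centre of its underside. Leave alone.
- jar: Small clear jar with white cap, 44 mm across, 45 mm tall. Origin: centre of its underside. Leave alone.
- pen_cup: Empty black cup, 76 mm across, 85 mm tall. Origin: centre of its underside. Leave alone.
- screwdriver: Screwdriver lying on the desk, 160 mm long. Leave alone.
- stone_box: White flat box, 75 x 55 x 25 mm. Origin: centre of its underside. Leave alone.
- note_block: Block of paper, 90 x 90 x 30 mm. Origin: centre of its underside. Leave alone.
There are look-alikes about, which are no part of the job. Leave any red look-alike of the long_barrel alone.

How it is judged:
By the outcome, as a careful person would: the job done as asked, in the order asked, and still so for the second after the job is handed in, while the arm keeps its last pose, push and grip.
It also fails if it takes over 45 s, if anything falls off the work surface, if the arm or the gripper's body presses on something with over 40 N, if the wrist force passes 120 N, or if a joint passes its speed limit or range.

## Working session

There is one attempt and no reset: what is moved stays moved. The work goes in short steps, Python scripts to look and compute and a shell command to move; the robot and the scene stay as the last step left them, time stands still between calls to the robot, and variables do not carry over. Pictures are saved under pics/ and viewed, at most 10 in all, crops included, and the job is handed in when it is done.

```bash
mkdir -p pics; ls; python3 - <<'E'
from plant import manip, grab_frame, get_calibration
import cv2,json
s=manip.sense(); print({k:(v if not hasattr(v,'tolist') else v.tolist()) for k,v in s.items()})
for n in("scene","top"):
    cv2.imwrite(f"pics/{n}0.png",cv2.cvtColor(grab_frame(n),cv2.COLOR_RGB2BGR))
    c=get_calibration(n); print(n,c)
E
```

```text
pics
{'clock': 0.0, 'qpos': [1.224980749097325, 0.3992086899491833, 0.04503422719044912, 1.5378977191535357, -0.01869391519556778, 1.206886947383712, -0.050697891156093494], 'joint_vel': [0.0008251801325989313, 0.0005942093982993645, -0.0010583815075435985, -0.0005831261909070181, 0.000856911500584796, 1.7092809148524786e-05, -0.0005702967893621489], 'joint_efforts': [-0.0013264659719425254, -47.51241445541382, 1.3644102215766907, -25.422250628471375, 0.01172855612821877, 0.009547085501253605, 8.263866391189367e-06], 'tcp_pos': [0.15867499097134483, -0.6296973883166289, 0.24124478105105865], 'ee_rot': [-0.0009707524572498783, 0.9923873079100408, 0.12315214835512797, -0.00019259866301476677], 'contact_force': [-0.2828745751874052, 0.1433710587326671, 0.20414953708163625], 'ft_torque': [-0.002243809668157397, -0.014287375955355407, -0.050975711424640295], 'grip_force': 0.0, 'finger_gap': 0.9970565009897563}
scene {'camera_matrix': array([[575.00449375,   0.        , 314.87481854],
       [  0.        , 575.00449375, 230.77192572],
       [  0.        ,   0.        ,   1.        ]]), 'R': array([[ 0.53415134,  0.84538407, -0.00284788],
       [ 0.47809545, -0.30485686, -0.82370325],
       [-0.6972138 ,  0.43862064, -0.56701398]]), 't': array([-0.29686582, -0.18461575,  1.78518243])}
top {'camera_matrix': array([[458.64079837,   0.        , 332.89254664],
       [  0.        , 458.64079837, 235.90587726],
       [  0.        ,   0.        ,   1.        ]]), 'R': array([[-2.53635845e-02, -9.99678276e-01,  1.80411740e-04],
       [-9.71161539e-01,  2.45972666e-02, -2.37150245e-01],
       [ 2.37069511e-01, -6.19018924e-03, -9.71472969e-01]]), 't': array([0.02102158, 0.55295905, 0.98804627])}
```

View pics/top0.png

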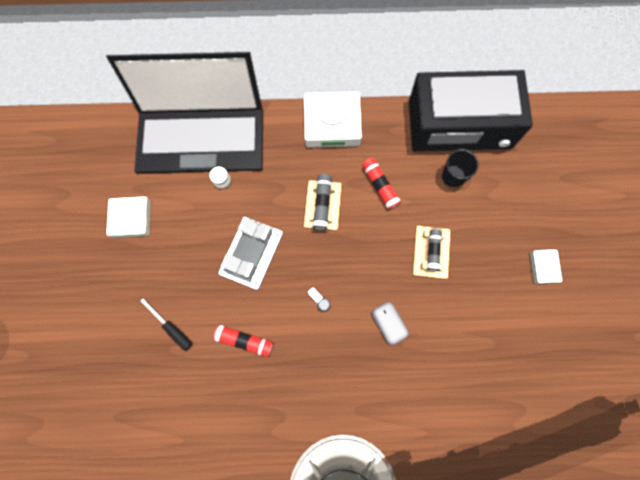

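View pics/scene0.png

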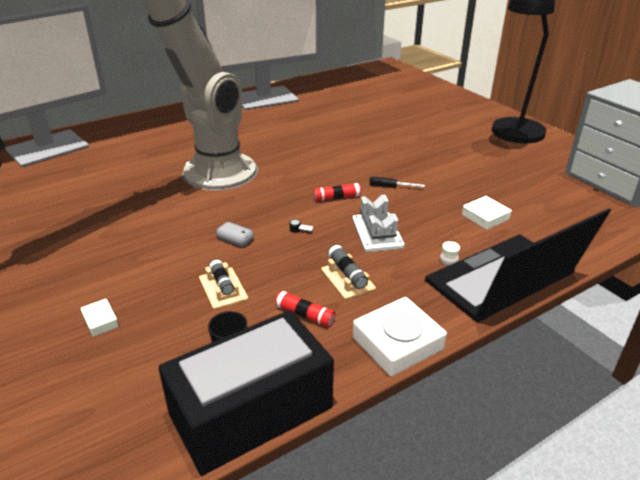

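Top view: four barrel-like things. There are dark barrels in wooden rests at (322,203) and (433,250), and red ones at (381,183) and (243,340). The one at (322,203) fits: it is dark, not red, and longer than the one at (433,250). The V-block is at (250,252). Next I'll measure and confirm with a crop.

```bash
cat > h.py <<'E'
import numpy as np, cv2
from plant import manip, grab_frame, get_calibration
from scipy.spatial.transform import Rotation as Ro
def ray(c,uv):
    d=np.linalg.inv(c["camera_matrix"])@[uv[0],uv[1],1]
    R=np.array(c["R"]);return -R.T@np.array(c["t"]),R.T@d
def onz(c,uv,z):
    o,d=ray(c,uv);return o+d*(z-o[2])/d[2]
def proj(c,X):
    p=c["camera_matrix"]@(np.array(c["R"])@X+c["t"]);return p[:2]/p[2]
def blob(mask,c,z,off):
    n,l,st,_=cv2.connectedComponentsWithStats(mask.astype(np.uint8))
    i=1+np.argmax(st[1:,4]); ys,xs=np.nonzero(l==i)
    P=np.array([onz(c,(x+off[0],y+off[1]),z)[:2] for x,y in zip(xs,ys)])*1000
    r=cv2.minAreaRect(P.astype(np.float32)); w,v=np.linalg.eigh(np.cov(P.T)); a=v[:,1]
    return len(xs),r,np.degrees(np.arctan2(a[1],a[0])),P.mean(0)
E
python3 - <<'E'
from h import *
im=cv2.imread("pics/top0.png");c=get_calibration("top")
def crop(x0,y0,x1,y1):return im[y0:y1,x0:x1]
hsv=cv2.cvtColor(im,cv2.COLOR_BGR2HSV)
for nm,(x0,y0,x1,y1),z in(("long",(298,165,348,240),.04),("short",(408,220,460,285),.036)):
    h=hsv[y0:y1,x0:x1].astype(int)
    tan=(h[...,1]>50)&(h[...,2]>170)
    print(nm,"tan@.01",blob(tan,c,.01,(x0,y0)))
    dark=(h[...,1]<90)&(h[...,2]<150)
    print(nm,"dark@axis",blob(dark,c,z,(x0,y0)))
x0,y0,x1,y1=210,205,295,300
h=hsv[y0:y1,x0:x1].astype(int)
print("stage",blob(h[...,1]<60,c,.014,(x0,y0)))
big=cv2.resize(crop(200,160,460,300),None,fx=3,fy=3,interpolation=cv2.INTER_CUBIC)
cv2.imwrite("pics/crop.png",big)
E
```

```text
long tan@.01 (1000, ((662.1320190429688, 30.43451690673828), (123.5430908203125, 179.26171875), 88.5509033203125), np.float64(-161.0874318035518), array([688.43463957,   2.91603553]))
long dark@axis (380, ((643.5182495117188, 30.01871109008789), (36.59039306640625, 91.67881774902344), 83.80589294433594), np.float64(173.6457906819001), array([646.47843873,  30.81597099]))
short tan@.01 (1062, ((530.1262817382812, -235.929443359375), (124.70636749267578, 146.7359161376953), 86.322509765625), np.float64(170.1297013359393), array([ 552.44336466, -235.57736696]))
short dark@axis (232, ((519.1759033203125, -228.8092041015625), (26.965126037597656, 57.79051208496094), 80.44648742675781), np.float64(169.1797444403988), array([ 521.15688562, -228.50256885]))
stage (2814, ((531.1383056640625, 205.5879364013672), (107.29891967773438, 155.3756103515625), 66.82331848144531), np.float64(156.65149181796642), array([529.73293844, 205.62705655]))
```

View pics/crop.png

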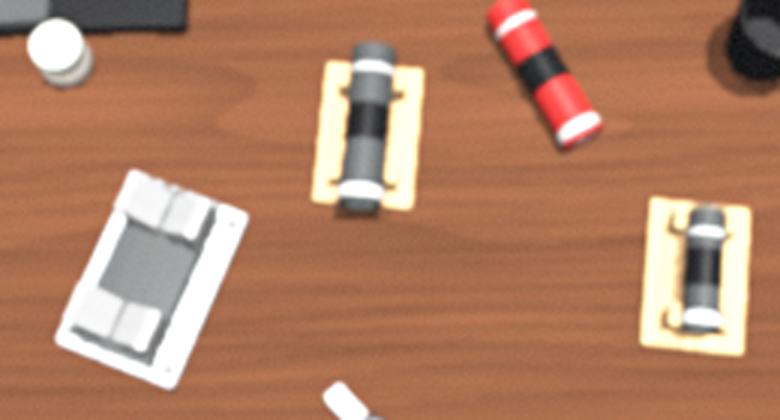

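The crop confirms it: the long dark barrel with the black mid-band is at crop (367,128), with its axis about -6° from world x. The V-block is at (152,279), at about -23°. I'll move over the barrel now and refine with the wrist camera.

```bash
python3 -m creep '[{"delta_pos":[3.1,-2.5,0],"rotation":[0,0,0],"claw":1},{"delta_pos":[6.2,-5,0],"rotation":[0,0,0],"claw":1},{"delta_pos":[9.3,-7.5,0],"rotation":[0,0,0],"claw":1},{"delta_pos":[12.4,-10,0],"rotation":[0,0,0],"claw":1},{"delta_pos":[15.5,-12.5,0],"rotation":[0,0,0],"claw":1}]'
python3 -m creep '[{"delta_pos":[3.1,-2.5,0],"rotation":[0,0,0],"claw":1},{"delta_pos":[6.2,-5,0],"rotation":[0,0,0],"claw":1},{"delta_pos":[9.3,-7.5,0],"rotation":[0,0,0],"claw":1},{"delta_pos":[12.4,-10,0],"rotation":[0,0,0],"claw":1},{"delta_pos":[15.5,-12.5,0],"rotation":[0,0,0],"claw":1}]'
python3 - <<'E'
from h import *
c=get_calibration("wrist");s=manip.sense();R=Ro.from_quat(np.roll(s["ee_rot"],-1)).as_matrix()
o=-np.array(c["R"]).T@c["t"]
print("cam in tool",R.T@(o-s["tcp_pos"]),"cam fwd in tool",R.T@c["R"][2], c["camera_matrix"][0,0])
t=get_calibration("top")
print(onz(t,(322.3,202.7),.04),onz(t,(200+152/3,160+279/3),.014))
E
```

```text
clock: 0.52
tcp_pos: [0.2792, -0.4693, 0.2419]
ee_rot: [-0.0, 0.992, 0.123, -0.0]
contact_force: [0.5, 0.5, -0.1]
finger_gap: 1.0
grip_force: 0.0
clock: 0.93
tcp_pos: [0.3989, -0.3103, 0.2421]
ee_rot: [0.0, 0.992, 0.123, -0.0]
contact_force: [0.5, -0.5, -0.5]
finger_gap: 1.004
grip_force: 0.0
cam in tool [ 0.06674628  0.00130559 -0.13155456] cam fwd in tool [-2.66739787e-01  6.78156503e-04  9.63768347e-01] 403.39600113060476
[0.64247918 0.03017832 0.04      ] [0.52898165 0.20462909 0.014     ]
```

```bash
python3 -m creep '[{"delta_pos":[2.7,-3.1,0],"rotation":[0,0,0],"claw":1},{"delta_pos":[5.4,-6.2,0],"rotation":[0,0,0],"claw":1},{"delta_pos":[8.1,-9.3,0],"rotation":[0,0,0],"claw":1},{"delta_pos":[10.8,-12.4,0],"rotation":[0,0,0],"claw":1},{"delta_pos":[13.5,-15.5,0],"rotation":[0,0,0],"claw":1}]'
python3 -m creep '[{"delta_pos":[2.7,-3.1,0],"rotation":[0,0,0.07],"claw":1},{"delta_pos":[5.4,-6.2,0],"rotation":[0,0,0.14],"claw":1},{"delta_pos":[8.1,-9.3,0],"rotation":[0,0,0.21],"claw":1},{"delta_pos":[10.8,-12.4,0],"rotation":[0,0,0.28],"claw":1},{"delta_pos":[13.5,-15.5,0],"rotation":[0,0,0.358],"claw":1}]'
python3 -m creep '[{"delta_pos":[0,0,0],"rotation":[0,0,0],"claw":1},{"delta_pos":[0,0,0],"rotation":[0,0,0],"claw":1},{"delta_pos":[0,0,0],"rotation":[0,0,0],"claw":1},{"delta_pos":[0,0,0],"rotation":[0,0,0],"claw":1},{"delta_pos":[0,0,0],"rotation":[0,0,0],"claw":1}]'
python3 - <<'E'
from h import *
import pickle
c=get_calibration("wrist");im=cv2.cvtColor(grab_frame("wrist"),cv2.COLOR_RGB2BGR)
cv2.imwrite("pics/w1.png",im);pickle.dump(c,open("w1.pkl","wb"))
print(manip.sense()["tcp_pos"])
print(proj(c,np.array([.6425,.030,.04])),proj(c,np.array([.529,.2046,.014])))
E
```

```text
clock: 1.35
tcp_pos: [0.4916, -0.127, 0.2421]
ee_rot: [0.0, 0.992, 0.123, -0.0]
contact_force: [1.6, -1.1, -0.1]
finger_gap: 1.0
grip_force: 0.0
clock: 1.77
tcp_pos: [0.5847, 0.0561, 0.2419]
ee_rot: [0.0, 0.998, -0.057, -0.0]
contact_force: [0.8, -0.6, -0.4]
finger_gap: 1.001
grip_force: 0.0
clock: 2.18
tcp_pos: [0.584, 0.0522, 0.2421]
ee_rot: [0.001, 0.998, -0.057, -0.0]
contact_force: [0.4, 0.4, 0.0]
finger_gap: 1.001
grip_force: 0.0
[0.58407945 0.05245374 0.24224305]
[335.05068154 142.45526864] [163.38611302 285.73282974]
```

View pics/w1.png

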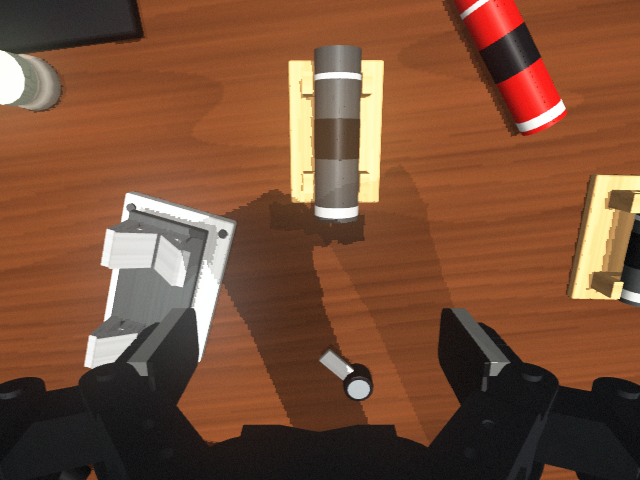

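Wrist view: the long barrel is upright at columns 314–361, rows 45–220, with its band at (337,139). The V-block at (165,280) is partly behind the left finger. I'll measure the barrel from this frame, then move for a clear look at the V.

```bash
python3 -m creep '[{"delta_pos":[-2.3,-2.7,0],"rotation":[0,0,0],"claw":1},{"delta_pos":[-4.6,-5.4,0],"rotation":[0,0,0],"claw":1},{"delta_pos":[-6.9,-8.1,0],"rotation":[0,0,0],"claw":1},{"delta_pos":[-9.2,-10.8,0],"rotation":[0,0,0],"claw":1},{"delta_pos":[-11.5,-13.5,0],"rotation":[0,0,0],"claw":1}]'
python3 -m creep '[{"delta_pos":[0,0,0],"rotation":[0,0,0],"claw":1},{"delta_pos":[0,0,0],"rotation":[0,0,0],"claw":1},{"delta_pos":[0,0,0],"rotation":[0,0,0],"claw":1},{"delta_pos":[0,0,0],"rotation":[0,0,0],"claw":1},{"delta_pos":[0,0,0],"rotation":[0,0,0],"claw":1}]'
python3 - <<'E'
from h import *
import pickle
c=pickle.load(open("w1.pkl","rb"));im=cv2.imread("pics/w1.png")
h=cv2.cvtColor(im,cv2.COLOR_BGR2HSV).astype(int)
# per-row extent of the unsaturated run through column 337
sat=h[...,1]
L=[];Rr=[]
for v in list(range(84,116))+list(range(122,156))+list(range(162,195)):
    ok=(sat[v]<110)
    a=337
    while ok[a-1] and a>290:a-=1
    b=337
    while ok[b+1] and b<390:b+=1
    L.append((a-.5,v));Rr.append((b+.5,v))
L=np.array(L);Rr=np.array(Rr);W=Rr[:,0]-L[:,0]
print("w",np.percentile(W,[5,50,95]))
ok=abs(W-np.median(W))<4
l=np.polyfit(L[ok,1],L[ok,0],1);r=np.polyfit(Rr[ok,1],Rr[ok,0],1)
# tangent planes: intersect with planes of height z where the two rays' sight-planes meet the axis (bisector plane)
def pl(p):
    o,d1=ray(c,(np.polyval(p,60),60));_,d2=ray(c,(np.polyval(p,210),210))
    n=np.cross(d1,d2);return o,n/np.linalg.norm(n)
o,n1=pl(l);_,n2=pl(r)
n=n1+n2 if n1@n2>0 else n1-n2   # bisector plane contains the cylinder axis
# axis: points on bisector plane at z=.04
a=np.cross(n,[0,0,1]);a/=np.linalg.norm(a)
A=np.array([[*n],[0,0,1],[*a]]);
col=im[40:230,330:345].mean((1,2));g=np.gradient(col)
print("profile edges",[(40+i,round(x)) for i,x in enumerate(g) if abs(x)>8])
for v in(111,118,139,159):
    q=onz(c,(np.polyval((l+r)/2,v),v),.058); 
    P=np.linalg.solve(A,[n@o,.04,a@q]);print(v,P)
print("ang",np.degrees(np.arctan2(a[1],a[0])))
c=get_calibration("wrist");im=cv2.cvtColor(grab_frame("wrist"),cv2.COLOR_RGB2BGR)
cv2.imwrite("pics/w2.png",im);pickle.dump(c,open("w2.pkl","wb"));print(manip.sense()["tcp_pos"])
E
```

```text
clock: 2.65
tcp_pos: [0.4842, 0.2013, 0.2425]
ee_rot: [0.0, 0.998, -0.057, 0.0]
contact_force: [0.5, -0.6, 0.6]
finger_gap: 0.997
grip_force: 0.0
clock: 3.07
tcp_pos: [0.486, 0.1995, 0.2421]
ee_rot: [0.0, 0.998, -0.057, 0.0]
contact_force: [-0.4, 0.1, -0.5]
finger_gap: 1.0
grip_force: 0.0
w [15. 43. 46.]
profile edges [(44, 15), (45, 18), (71, 55), (72, 62), (77, -34), (78, -60), (79, -25), (117, -16), (118, -22), (159, 17), (160, 15), (207, 56), (208, 69), (209, 13), (217, -27), (218, -74), (219, -55), (220, -9), (222, -11), (223, -10)]
111 [0.66522987 0.026143   0.04      ]
118 [0.66029689 0.02670608 0.04      ]
139 [0.6452329 0.0284256 0.04     ]
159 [0.6305051  0.03010674 0.04      ]
ang -6.511984137692116
[0.48584118 0.19983477 0.24210045]
```

View pics/w2.png

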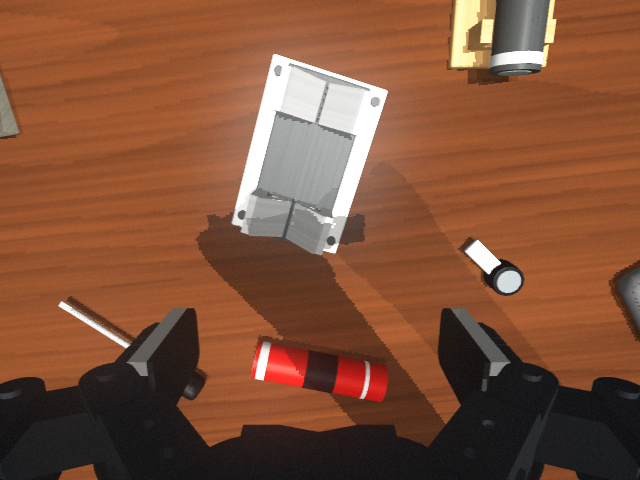

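The V-block is clear in this view. The plate corners are at (276,55), (387,92), (335,253) and (234,222). The screw holes are near (278,70), (376,101), (331,240) and (241,214), and the groove lines run (325,85)–(318,122) and (293,203)–(289,236).

```bash
python3 - <<'E'
from h import *
import pickle
c=pickle.load(open("w2.pkl","rb"));im=cv2.imread("pics/w2.png");g=cv2.cvtColor(im,cv2.COLOR_BGR2GRAY).astype(float)
H=[]
for u,v in((278,70),(376,101),(331,240),(241,214)):
    w=g[v-6:v+7,u-6:u+7];m=np.clip(np.median(w)-25-w,0,None) if 0 else np.clip(150-w,0,None)
    yy,xx=np.mgrid[v-6:v+7,u-6:u+7];p=((m*xx).sum()/m.sum(),(m*yy).sum()/m.sum());H.append(onz(c,p,.014));print(p,H[-1])
H=np.array(H);print("centre",H.mean(0));e=(H[0]-H[3])+(H[1]-H[2]);print("ang holes",np.degrees(np.arctan2(e[1],e[0])),np.linalg.norm(e)/2)
# plate edges
s=cv2.cvtColor(im,cv2.COLOR_BGR2HSV)[...,1].astype(int)
def edge(rows,start,dir):
    P=[]
    for v in rows:
        u=start(v)
        while s[v,u]<90:u+=dir
        P.append(onz(c,(u-dir*.5,v),.014)[:2])
    P=np.array(P);p=np.polyfit(P[:,0],P[:,1],1);print("edge ang",np.degrees(np.arctan(p[0])),"res",np.std(P[:,1]-np.polyval(p,P[:,0])));return p
l=edge(range(90,195),lambda v:285-(v-90)//4,-1);r=edge(range(100,235),lambda v:370-(v-100)//4,1)
p=(l+r)/2;C=H.mean(0);print("centreline y at C.x",np.polyval(p,C[0]),"width",(l-r)[1]+(l-r)[0]*C[0])
# groove
for rows,f in((range(88,120),lambda v:325-(v-85)*.19),(range(206,234),lambda v:293-(v-203)*.12)):
    Q=[]
    for v in rows:
        u0=int(round(f(v)));w=np.arange(u0-5,u0+6);Q.append((w[np.argmin(g[v,w])],v))
    Q=np.array(Q);q=np.polyfit(Q[:,1],Q[:,0],1)
    for v in(rows[0],rows[-1]):
        print("groove",v,np.polyval(q,v),[onz(c,(np.polyval(q,v),v),z)[:2] for z in(.0565,.058)])
print("tool",manip.sense()["tcp_pos"],manip.sense()["ee_rot"])
E
```

```text
(np.float64(277.5882352941176), np.float64(75.0)) [0.6031692  0.21817955 0.014     ]
(np.float64(372.09090909090907), np.float64(104.0909090909091)) [0.57155565 0.14218182 0.014     ]
(np.float64(330.51973684210526), np.float64(240.3063909774436)) [0.4574179  0.18954325 0.014     ]
(np.float64(241.06943423952976), np.float64(214.352314474651)) [0.49080109 0.26746425 0.014     ]
centre [0.53073596 0.20434222 0.014     ]
ang holes -23.10710323304639 0.12313141384900407
edge ang -23.194681194173324 res 0.00025934985560923605
edge ang -22.23364519496157 res 0.0018177372853688215
centreline y at C.x 0.20386606165837698 width 0.10929095542833023
groove 88 326.1534090909092 [array([0.58433389, 0.18063039]), array([0.58418386, 0.18067715])]
groove 119 317.346590909091 [array([0.5634182 , 0.18955931]), array([0.56336708, 0.18956384])]
groove 206 291.320197044335 [array([0.5002218 , 0.21762245]), array([0.50046951, 0.21749427])]
groove 233 284.3226600985222 [array([0.47899258, 0.22613797]), array([0.47934069, 0.22596953])]
tool [0.48584118 0.19983477 0.24210045] [ 2.19658242e-04  9.98374365e-01 -5.69962961e-02 -4.77959260e-05]
```

```bash
python3 -m creep '[{"delta_pos":[3.1,2.6,0],"rotation":[0,0,0],"claw":1},{"delta_pos":[6.2,5.2,0],"rotation":[0,0,0],"claw":1},{"delta_pos":[9.3,7.8,0],"rotation":[0,0,0],"claw":1},{"delta_pos":[12.4,10.4,0],"rotation":[0,0,0],"claw":1},{"delta_pos":[15.5,13.2,0],"rotation":[0,0,0],"claw":1}]'
python3 -m creep '[{"delta_pos":[1.3,1.0,2],"rotation":[0,0,0],"claw":1},{"delta_pos":[2.3,2.0,5],"rotation":[0,0,0],"claw":1},{"delta_pos":[2.3,2.0,8],"rotation":[0,0,0],"claw":1},{"delta_pos":[2.3,2.0,9],"rotation":[0,0,0],"claw":1},{"delta_pos":[2.3,2.0,9],"rotation":[0,0,0],"claw":1}]'
python3 - <<'E'
from h import *
import pickle
c=pickle.load(open("w2.pkl","rb"))
K=np.array([onz(c,p,.014)[:2] for p in((276,55),(387,92),(335,253),(234,222))]);print(K,K.mean(0))
s=manip.sense();R=Ro.from_quat(np.roll(s["ee_rot"],-1)).as_matrix();print(s["tcp_pos"],R.T@(np.array([.6455,.0284,.032])-s["tcp_pos"])*100)
c=get_calibration("wrist");im=cv2.cvtColor(grab_frame("wrist"),cv2.COLOR_RGB2BGR)
cv2.imwrite("pics/w3.png",im);print(proj(c,np.array([.6455,.0284,.058])))
E
```

```text
clock: 3.53
tcp_pos: [0.6258, 0.0508, 0.2421]
ee_rot: [0.0, 0.998, -0.056, 0.0]
contact_force: [0.8, -0.2, 0.2]
finger_gap: 1.0
grip_force: 0.0
clock: 3.95
tcp_pos: [0.6426, 0.0296, 0.1486]
ee_rot: [0.0, 0.998, -0.056, -0.004]
contact_force: [-0.3, -0.4, -0.3]
finger_gap: 0.997
grip_force: 0.0
[[0.6183735  0.21734002]
 [0.57969096 0.12903025]
 [0.44480754 0.18669017]
 [0.48454803 0.27501649]] [0.53185501 0.20201923]
[0.64262605 0.02962234 0.14859956] [ 0.38499794  0.0751939  11.65753936]
[316.75935826 249.17879803]
```

View pics/w3.png

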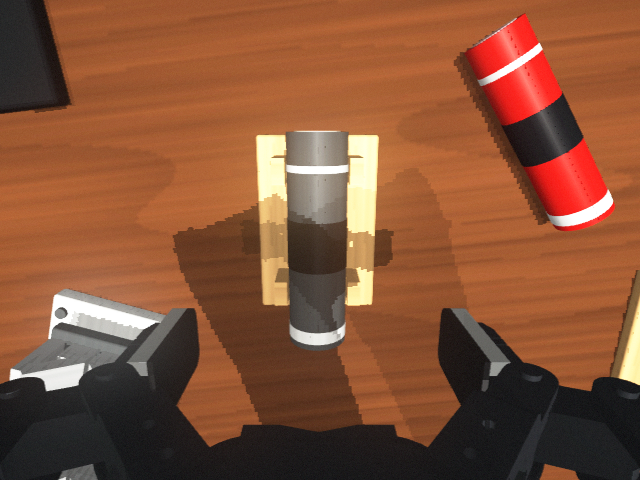

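The picture shows the barrel centred between the open fingers, with its band at (317,247), matching the predicted (317,249). I'll go down and grip.

```bash
python3 -m creep '[{"delta_pos":[0.2,0.1,2.5],"rotation":[0,0,0],"claw":1},{"delta_pos":[0.35,0.1,5],"rotation":[0,0,0],"claw":1},{"delta_pos":[0.35,0.1,7.5],"rotation":[0,0,0],"claw":1},{"delta_pos":[0.35,0.1,9.5],"rotation":[0,0,0],"claw":1},{"delta_pos":[0.35,0.1,11.6],"rotation":[0,0,0],"claw":1}]'
python3 -m creep '[{"delta_pos":[0,0,0],"rotation":[0,0,0],"claw":1},{"delta_pos":[0,0,0],"rotation":[0,0,0],"claw":1},{"delta_pos":[0,0,0],"rotation":[0,0,0],"claw":0.5},{"delta_pos":[0,0,0],"rotation":[0,0,0],"claw":0.48},{"delta_pos":[0,0,0],"rotation":[0,0,0],"claw":0.46}]' 35
```

```text
clock: 4.42
tcp_pos: [0.6504, 0.0302, 0.0382]
ee_rot: [-0.0, 0.998, -0.055, 0.002]
contact_force: [0.0, 0.3, 0.3]
finger_gap: 1.001
grip_force: 0.0
clock: 4.83
tcp_pos: [0.6499, 0.0295, 0.0385]
ee_rot: [-0.0, 0.998, -0.056, 0.002]
contact_force: [0.3, -0.6, -0.0]
finger_gap: 0.603
grip_force: 0.0
```

```bash
python3 -m creep '[{"delta_pos":[-0.4,0,0.3],"rotation":[0,0,0],"claw":0.65},{"delta_pos":[-0.4,0,0.6],"rotation":[0,0,0],"claw":0.65},{"delta_pos":[-0.4,0,0.6],"rotation":[0,0,0],"claw":0.65},{"delta_pos":[-0.4,0,0.6],"rotation":[0,0,0],"claw":0.6},{"delta_pos":[-0.4,0,0.6],"rotation":[0,0,0],"claw":0.55}]' 35
```

```text
clock: 5.25
tcp_pos: [0.6444, 0.0296, 0.0302]
ee_rot: [0.0, 0.998, -0.056, -0.0]
contact_force: [0.2, -0.2, 0.1]
finger_gap: 0.55
grip_force: 0.0
```

```bash
python3 -m creep '[{"delta_pos":[0,0,0],"rotation":[0,0,0],"claw":0.45},{"delta_pos":[0,0,0],"rotation":[0,0,0],"claw":0.35},{"delta_pos":[0,0,0],"rotation":[0,0,0],"claw":0.3},{"delta_pos":[0,0,0],"rotation":[0,0,0],"claw":0.3},{"delta_pos":[0,0,0],"rotation":[0,0,0],"claw":0.3}]' 35
```

```text
clock: 5.67
tcp_pos: [0.6446, 0.0297, 0.0305]
ee_rot: [0.0, 0.998, -0.056, 0.0]
contact_force: [-0.9, -0.8, 1.5]
finger_gap: 0.412
grip_force: 34.9
```

```bash
python3 -m creep '[{"delta_pos":[0,0,-1],"rotation":[0,0,0],"claw":0.3},{"delta_pos":[0,0,-4],"rotation":[0,0,0],"claw":0.3},{"delta_pos":[0,0,-7.5],"rotation":[0,0,0],"claw":0.3},{"delta_pos":[0,0,-11],"rotation":[0,0,0],"claw":0.3},{"delta_pos":[0,0,-13],"rotation":[0,0,0],"claw":0.3}]' 42
python3 -m creep '[{"delta_pos":[-1,-1.2,0],"rotation":[0,0,0],"claw":0.3},{"delta_pos":[-3,-3.6,0],"rotation":[0,0,0.06],"claw":0.3},{"delta_pos":[-5,-6,0],"rotation":[0,0,0.12],"claw":0.3},{"delta_pos":[-7,-8.4,0],"rotation":[0,0,0.18],"claw":0.3},{"delta_pos":[-9,-10.8,0],"rotation":[0,0,0.24],"claw":0.3}]' 42
python3 -m creep '[{"delta_pos":[0,0,0],"rotation":[0,0,0],"claw":0.3},{"delta_pos":[0,0,0],"rotation":[0,0,0],"claw":0.3},{"delta_pos":[0,0,0],"rotation":[0,0,0],"claw":0.3},{"delta_pos":[0,0,0],"rotation":[0,0,0],"claw":0.3},{"delta_pos":[0,0,0],"rotation":[0,0,0],"claw":0.3}]' 42
cat > go.py <<'E'
from h import *
import sys
s=manip.sense();R=Ro.from_quat(np.roll(s["ee_rot"],-1)).as_matrix()
tx=np.radians(-23.3);T=np.array([[np.cos(tx),np.sin(tx),0],[np.sin(tx),-np.cos(tx),0],[0,0,-1]]).T
print("pos",s["tcp_pos"],"d cm",R.T@(np.array([float(a) for a in sys.argv[1:4]])-s["tcp_pos"])*100,"rot",Ro.from_matrix(R.T@T).as_rotvec(),"F",s["contact_force"],"T",s["ft_torque"],s["grip_force"])
E
sed -i 's/T=np.array(\(.*\)).T$/T=np.array([[np.cos(tx),np.sin(tx),0],[np.sin(tx),-np.cos(tx),0],[0,0,-1]])/' go.py; python3 go.py .5306 .2037 .16
```

```text
clock: 6.08
tcp_pos: [0.6459, 0.0299, 0.1645]
ee_rot: [-0.0, 0.998, -0.055, 0.002]
contact_force: [1.5, 0.7, -2.1]
finger_gap: 0.402
grip_force: 42.4
clock: 6.5
tcp_pos: [0.564, 0.1483, 0.1586]
ee_rot: [0.001, 0.984, -0.176, -0.002]
contact_force: [1.2, 0.5, -2.8]
finger_gap: 0.41
grip_force: 42.5
clock: 6.92
tcp_pos: [0.5672, 0.1454, 0.1597]
ee_rot: [0.0, 0.984, -0.176, -0.0]
contact_force: [1.0, -1.0, -2.3]
finger_gap: 0.407
grip_force: 42.5
pos [0.56720035 0.14543294 0.1596822 ] d cm [-5.4504913  -4.19980686 -0.03374239] rot [0.00109028 0.00044183 0.05324681] F [ 1.01877515 -0.97485409 -2.27014912] T [ 0.03760694 -0.01479926  0.01790983] 42.475664019584656
```

```bash
python3 -m creep '[{"delta_pos":[-1.5,-1.2,0],"rotation":[0,0,0.02],"claw":0.3},{"delta_pos":[-3.5,-2.7,0],"rotation":[0,0,0.053],"claw":0.3},{"delta_pos":[-5,-3.9,0],"rotation":[0,0,0.053],"claw":0.3},{"delta_pos":[-5.45,-4.2,0],"rotation":[0,0,0.053],"claw":0.3},{"delta_pos":[-5.45,-4.2,0],"rotation":[0,0,0.053],"claw":0.3}]' 42
python3 -m creep '[{"delta_pos":[0,0,0],"rotation":[0,0,0],"claw":0.3},{"delta_pos":[0,0,0],"rotation":[0,0,0],"claw":0.3},{"delta_pos":[0,0,0],"rotation":[0,0,0],"claw":0.3},{"delta_pos":[0,0,0],"rotation":[0,0,0],"claw":0.3},{"delta_pos":[0,0,0],"rotation":[0,0,0],"claw":0.3}]' 42
python3 go.py .5306 .2037 .16
python3 - <<'E'
from h import *
a=cv2.cvtColor(grab_frame("wrist"),cv2.COLOR_RGB2BGR);b=cv2.cvtColor(grab_frame("scene"),cv2.COLOR_RGB2BGR)
cv2.imwrite("pics/w4.png",a);cv2.imwrite("pics/s4.png",b)
b=cv2.resize(b[130:280,300:460],(640,600),interpolation=cv2.INTER_CUBIC)
cv2.imwrite("pics/m4.png",np.hstack([cv2.resize(a,(448,336)),b[100:436,100:450]]))
E
```

```text
clock: 7.33
tcp_pos: [0.5295, 0.2064, 0.1602]
ee_rot: [-0.0, 0.98, -0.199, -0.0]
contact_force: [0.2, -0.3, -2.4]
finger_gap: 0.407
grip_force: 42.5
clock: 7.75
tcp_pos: [0.5307, 0.2043, 0.1602]
ee_rot: [0.0, 0.98, -0.201, 0.0]
contact_force: [-0.2, -0.3, -2.6]
finger_gap: 0.416
grip_force: 42.5
pos [0.5306866  0.20432266 0.16015983] d cm [0.01661015 0.06062541 0.01600476] rot [ 0.00032455 -0.00013668  0.00103723] F [-0.16355789 -0.2551579  -2.59602599] T [-0.0111528  -0.00019758 -0.00626105] 42.464529275894165
```

View pics/m4.png

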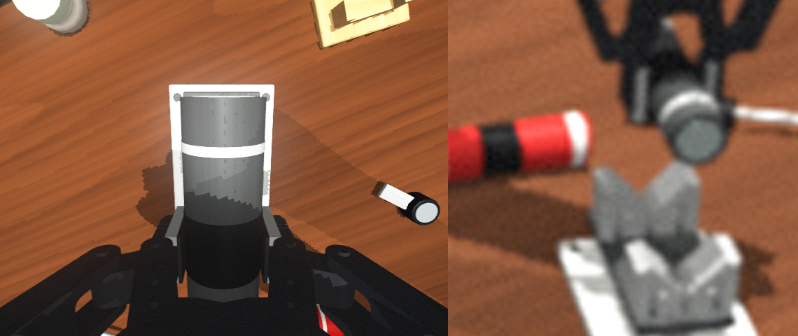

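The barrel is over the V and aligned with it. I'll check the lateral offset from the plate edges visible in this frame.

```bash
python3 - <<'E'
from h import *
c=get_calibration("wrist");im=cv2.imread("pics/w4.png");s=manip.sense();R=Ro.from_quat(np.roll(s["ee_rot"],-1)).as_matrix()
S=cv2.cvtColor(im,cv2.COLOR_BGR2HSV)[...,1].astype(int)
for v in range(135,200,12):
    row=S[v]<90; a=np.nonzero(row[225:300])[0][0]+225; xs=np.nonzero(row[300:420])[0][-1]+300
    t=[(R.T@(onz(c,(u,v),.014)-s["tcp_pos"]))*1000 for u in(a-.5,xs+.5)]
    print(v,a,xs,[np.round(x[:2],1) for x in t],"mid y",(t[0][1]+t[1][1])/2)
col=S[:,300:340].mean(1);print("top edge row",[v for v in range(100,140) if col[v]<90][:1])
v=[v for v in range(100,140) if col[v]<90][0];print((R.T@(onz(c,(320,v-.5),.014)-s["tcp_pos"]))*1000)
# barrel lateral + axial: white ring edges
print("barrel far-end / ring rows", [v for v in range(120,240) if abs(im[v+1,300:340].mean()-im[v-1,300:340].mean())>30])
b=S.shape
g=cv2.cvtColor(im,cv2.COLOR_BGR2GRAY).astype(int)
w=np.nonzero(g[216,240:400]>200)[0]+240;print("ring cols",w.min(),w.max(),(R.T@(onz(c,((w.min()+w.max())/2,216),s["tcp_pos"][2]+.02)-s["tcp_pos"]))*1000)
E
```

```text
135 241 391 [array([ 67., -50.]), array([67.1, 50.3])] mid y 0.16057238273113228
147 242 390 [array([ 59.3, -49.7]), array([59.4, 50. ])] mid y 0.1544667451300441
159 243 390 [array([ 51.4, -49.4]), array([51.5, 50.4])] mid y 0.4856013391341172
171 243 389 [array([ 43.5, -49.8]), array([43.5, 50.1])] mid y 0.1421599750578615
183 244 389 [array([ 35.3, -49.5]), array([35.4, 50.5])] mid y 0.47841641006317914
195 244 388 [array([ 27.1, -49.9]), array([27.1, 50.2])] mid y 0.12946226455225585
top edge row [120]
[ 76.91588684   2.79191597 146.24527272]
barrel far-end / ring rows [120, 121, 130, 131, 132, 136, 137, 138, 139, 209, 210, 225, 226]
ring cols 247 387 [ 45.48036958   1.19511435 -19.99497222]
```

```bash
python3 -m creep '[{"delta_pos":[0.05,0.0,1],"rotation":[0,0,0],"claw":0.3},{"delta_pos":[0.1,0.0,3],"rotation":[0,0,0],"claw":0.3},{"delta_pos":[0.1,0.0,5],"rotation":[0,0,0],"claw":0.3},{"delta_pos":[0.1,0.0,6.5],"rotation":[0,0,0],"claw":0.3},{"delta_pos":[0.1,0.0,7.4],"rotation":[0,0,0],"claw":0.3}]' 42
python3 -m creep '[{"delta_pos":[0,0,0],"rotation":[0,0,0],"claw":0.3},{"delta_pos":[0,0,0],"rotation":[0,0,0],"claw":0.3},{"delta_pos":[0,0,0],"rotation":[0,0,0],"claw":0.3},{"delta_pos":[0,0,0],"rotation":[0,0,0],"claw":0.3},{"delta_pos":[0,0,0],"rotation":[0,0,0],"claw":0.3}]' 42
python3 go.py .5315 .2036 .0725
```

```text
clock: 8.27
tcp_pos: [0.5298, 0.204, 0.0836]
ee_rot: [0.001, 0.98, -0.201, -0.001]
contact_force: [-0.6, -1.0, -2.2]
finger_gap: 0.407
grip_force: 42.5
clock: 8.68
tcp_pos: [0.5319, 0.2051, 0.0873]
ee_rot: [-0.0, 0.98, -0.201, 0.001]
contact_force: [0.1, -1.0, -1.7]
finger_gap: 0.405
grip_force: 42.5
pos [0.53193655 0.20509797 0.08730224] d cm [0.01639756 0.15683332 1.48004801] rot [-0.00131155 -0.0016056   0.00245593] F [ 0.14882295 -0.96935007 -1.67502014] T [ 0.03378199 -0.02620106  0.04146269] 42.464293241500854
```

```bash
python3 -m creep '[{"delta_pos":[0,0.1,0.2],"rotation":[0,0,0],"claw":0.3},{"delta_pos":[0,0.1,0.5],"rotation":[0,0,0],"claw":0.3},{"delta_pos":[0,0.1,0.8],"rotation":[0,0,0],"claw":0.3},{"delta_pos":[0,0.1,1.0],"rotation":[0,0,0],"claw":0.3},{"delta_pos":[0,0.1,1.0],"rotation":[0,0,0],"claw":0.3}]' 42
python3 -m creep '[{"delta_pos":[0,0,0],"rotation":[0,0,0],"claw":0.3},{"delta_pos":[0,0,0],"rotation":[0,0,0],"claw":0.3},{"delta_pos":[0,0,0],"rotation":[0,0,0],"claw":0.3},{"delta_pos":[0,0,0],"rotation":[0,0,0],"claw":0.3},{"delta_pos":[0,0,0],"rotation":[0,0,0],"claw":0.3}]' 42
python3 go.py .5315 .2036 .0725
```

```text
clock: 9.1
tcp_pos: [0.5303, 0.2036, 0.0755]
ee_rot: [0.0, 0.98, -0.201, -0.001]
contact_force: [-0.1, -0.8, -2.7]
finger_gap: 0.408
grip_force: 42.5
clock: 9.52
tcp_pos: [0.5309, 0.2039, 0.0764]
ee_rot: [-0.0, 0.98, -0.201, 0.0]
contact_force: [-0.3, -0.4, -1.9]
finger_gap: 0.408
grip_force: 42.5
pos [0.53086218 0.20388409 0.07635971] d cm [0.06973214 0.00105926 0.38598613] rot [-5.28853064e-05 -2.14761278e-04  2.50719933e-03] F [-0.30316724 -0.36086962 -1.88230951] T [0.02895067 0.0074656  0.06343987] 42.46415197849274
```

Now down in small steps, watching the forces.

```bash
python3 -m creep '[{"delta_pos":[0.06,0,0.1],"rotation":[0,0,0],"claw":0.3},{"delta_pos":[0.06,0,0.2],"rotation":[0,0,0],"claw":0.3},{"delta_pos":[0.06,0,0.3],"rotation":[0,0,0],"claw":0.3},{"delta_pos":[0.06,0,0.4],"rotation":[0,0,0],"claw":0.3},{"delta_pos":[0.06,0,0.4],"rotation":[0,0,0],"claw":0.3}]' 42
python3 -m creep '[{"delta_pos":[0,0,0],"rotation":[0,0,0],"claw":0.3},{"delta_pos":[0,0,0],"rotation":[0,0,0],"claw":0.3},{"delta_pos":[0,0,0],"rotation":[0,0,0],"claw":0.3},{"delta_pos":[0,0,0],"rotation":[0,0,0],"claw":0.3},{"delta_pos":[0,0,0],"rotation":[0,0,0],"claw":0.3}]' 42
python3 go.py .5315 .2036 .0725
```

```text
clock: 9.93
tcp_pos: [0.5322, 0.2046, 0.073]
ee_rot: [-0.001, 0.98, -0.201, 0.001]
contact_force: [0.1, 2.0, 2.6]
finger_gap: 0.407
grip_force: 42.9
clock: 10.35
tcp_pos: [0.5321, 0.2045, 0.0728]
ee_rot: [-0.001, 0.98, -0.201, 0.001]
contact_force: [2.3, 3.9, 3.2]
finger_gap: 0.409
grip_force: 42.9
pos [0.53213873 0.20452414 0.0727953 ] d cm [-0.02245566  0.11014133  0.02926887] rot [-0.00212072 -0.00124207  0.00280578] F [2.26857145 3.86274741 3.24377156] T [ 0.60355877 -0.34411158 -0.05310336] 42.901427149772644
```

```bash
python3 -m creep '[{"delta_pos":[0,-0.05,0],"rotation":[0,0,0],"claw":0.3},{"delta_pos":[0,-0.1,0],"rotation":[0,0,0],"claw":0.3},{"delta_pos":[0,-0.1,0],"rotation":[0,0,0],"claw":0.3},{"delta_pos":[0,-0.1,0],"rotation":[0,0,0],"claw":0.3},{"delta_pos":[0,-0.1,0],"rotation":[0,0,0],"claw":0.3}]' 42
python3 go.py .5315 .2036 .0725
```

```text
clock: 10.77
tcp_pos: [0.5321, 0.2046, 0.0724]
ee_rot: [-0.0, 0.98, -0.201, 0.0]
contact_force: [2.4, 2.2, 3.7]
finger_gap: 0.41
grip_force: 43.0
pos [0.53214227 0.20456009 0.07241078] d cm [-0.02129492  0.11352691 -0.00898155] rot [-0.00039212 -0.00070689  0.00253405] F [2.37965363 2.16550755 3.74990813] T [ 0.45228163 -0.46950991  0.04167553] 42.976489663124084
```

```bash
python3 -m creep '[{"delta_pos":[0,-0.1,0],"rotation":[0,0,0],"claw":0.3},{"delta_pos":[0,-0.15,0.1],"rotation":[0,0,0],"claw":0.3},{"delta_pos":[0,-0.15,0.2],"rotation":[0,0,0],"claw":0.3},{"delta_pos":[0,-0.15,0.2],"rotation":[0,0,0],"claw":0.3},{"delta_pos":[0,-0.15,0.2],"rotation":[0,0,0],"claw":0.3}]' 42
python3 go.py .5315 .2036 .0725
```

```text
clock: 11.18
tcp_pos: [0.5322, 0.2051, 0.0701]
ee_rot: [0.001, 0.98, -0.201, -0.0]
contact_force: [1.7, -0.5, 5.4]
finger_gap: 0.409
grip_force: 43.1
pos [0.53218451 0.2050798  0.07009981] d cm [-0.00466084  0.16332676 -0.23978218] rot [1.44993766e-03 7.32935643e-05 1.88667642e-03] F [ 1.70546244 -0.47752257  5.434869  ] T [-0.1667     -0.2089259  -0.00746492] 43.09440851211548
```

The lateral force is nearly zero, so it is bedded, and it has sunk about 2.4 mm. I'll press on in small steps.

```bash
python3 -m creep '[{"delta_pos":[0,0,0.1],"rotation":[0,0,0],"claw":0.3},{"delta_pos":[0,0,0.2],"rotation":[0,0,0],"claw":0.3},{"delta_pos":[0,0,0.3],"rotation":[0,0,0],"claw":0.3},{"delta_pos":[0,0,0.3],"rotation":[0,0,0],"claw":0.3},{"delta_pos":[0,0,0.3],"rotation":[0,0,0],"claw":0.3}]' 42
python3 -m creep '[{"delta_pos":[0,0,0],"rotation":[0,0,0],"claw":0.3},{"delta_pos":[0,0,0],"rotation":[0,0,0],"claw":0.3},{"delta_pos":[0,0,0],"rotation":[0,0,0],"claw":0.3},{"delta_pos":[0,0,0],"rotation":[0,0,0],"claw":0.3},{"delta_pos":[0,0,0],"rotation":[0,0,0],"claw":0.3}]' 42
python3 go.py .5315 .2036 .0645
```

```text
clock: 11.6
tcp_pos: [0.5322, 0.2051, 0.0675]
ee_rot: [0.001, 0.98, -0.201, -0.0]
contact_force: [0.5, -1.8, 6.8]
finger_gap: 0.41
grip_force: 43.2
clock: 12.02
tcp_pos: [0.5322, 0.2051, 0.0675]
ee_rot: [0.001, 0.98, -0.201, -0.0]
contact_force: [0.3, -1.9, 6.8]
finger_gap: 0.406
grip_force: 43.2
pos [0.53216109 0.20507651 0.06749072] d cm [-0.00263263  0.16128299  0.29932647] rot [ 1.57317838e-03 -2.86328215e-05  1.91578971e-03] F [ 0.28731007 -1.86550534  6.79720394] T [-0.3160643  -0.01149685 -0.0866287 ] 43.21836769580841
```

```bash
python3 -m creep '[{"delta_pos":[0,0.05,0.1],"rotation":[0,0,0],"claw":0.3},{"delta_pos":[0,0.08,0.2],"rotation":[0,0,0],"claw":0.3},{"delta_pos":[0,0.08,0.3],"rotation":[0,0,0],"claw":0.3},{"delta_pos":[0,0.08,0.3],"rotation":[0,0,0],"claw":0.3},{"delta_pos":[0,0.08,0.3],"rotation":[0,0,0],"claw":0.3}]' 42
python3 -m creep '[{"delta_pos":[0,0,0],"rotation":[0,0,0],"claw":0.3},{"delta_pos":[0,0,0],"rotation":[0,0,0],"claw":0.3},{"delta_pos":[0,0,0],"rotation":[0,0,0],"claw":0.3},{"delta_pos":[0,0,0],"rotation":[0,0,0],"claw":0.3},{"delta_pos":[0,0,0],"rotation":[0,0,0],"claw":0.3}]' 42
python3 go.py .5315 .2036 .0645
python3 - <<'E'
from h import *
a=cv2.cvtColor(grab_frame("wrist"),cv2.COLOR_RGB2BGR);b=cv2.cvtColor(grab_frame("scene"),cv2.COLOR_RGB2BGR)
cv2.imwrite("pics/m5.png",np.hstack([cv2.resize(a,(400,300)),cv2.resize(b[170:260,330:450],(400,300),interpolation=cv2.INTER_CUBIC)]))
cv2.imwrite("pics/w5.png",a)
E
```

```text
clock: 12.43
tcp_pos: [0.5322, 0.2051, 0.0651]
ee_rot: [0.0, 0.98, -0.201, 0.0]
contact_force: [-1.0, -0.5, 10.3]
finger_gap: 0.404
grip_force: 43.6
clock: 12.85
tcp_pos: [0.5322, 0.2051, 0.0651]
ee_rot: [0.0, 0.98, -0.201, 0.0]
contact_force: [-0.6, -0.8, 10.0]
finger_gap: 0.406
grip_force: 43.6
pos [0.53220214 0.20509554 0.06511102] d cm [-0.00572191  0.16510238  0.06114155] rot [ 0.00025684 -0.00052969  0.00216151] F [-0.63222077 -0.79699802 10.00862043] T [-0.21928359  0.04300671 -0.09520745] 43.56856048107147
```

View pics/m5.png

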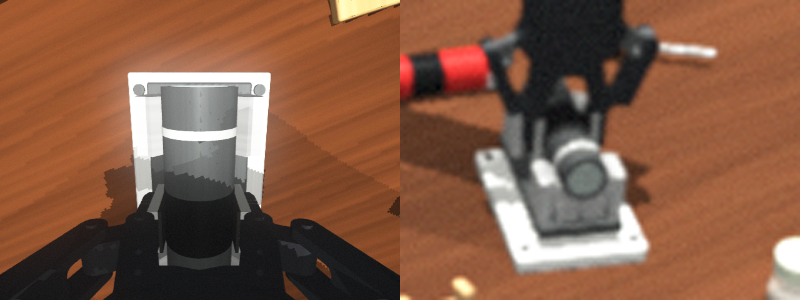

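It is bedded in both supports and level. Next I'll check lengthwise centring from this frame: far plate edge against the barrel's far end.

```bash
python3 - <<'E'
from h import *
c=get_calibration("wrist");im=cv2.imread("pics/w5.png");s=manip.sense();R=Ro.from_quat(np.roll(s["ee_rot"],-1)).as_matrix()
g=im[:,310:330].mean((1,2));d=np.gradient(g)
print([(v,round(g[v]),round(d[v])) for v in range(105,230) if abs(d[v])>9])
f=lambda u,v,z:np.round((R.T@(onz(c,(u,v),z)-s["tcp_pos"]))*1000,1)[:2]
zt=s["tcp_pos"][2]+.0095+.018
for v in(115,116,117,118):print("plate",v,f(320,v,.014))
for v in range(134,142,2):print("end",v,f(320,v,zt))
for v in(205,228,305,320,410):print("ring",v,f(320,v,zt))
S=cv2.cvtColor(im,cv2.COLOR_BGR2GRAY).astype(int);print([v for v in range(280,470) if abs(S[v+1,310:330].mean()-S[v-1,310:330].mean())>8])
E
```

```text
[(114, 130, 9), (115, 149, 59), (116, 249, 53), (131, 251, -64), (132, 126, -56), (133, 140, 14), (134, 154, 12), (135, 164, 18), (136, 191, 41), (137, 246, 23), (138, 237, -27), (139, 191, -32), (140, 173, -9), (209, 152, 27), (210, 208, 51), (211, 255, 23), (225, 249, -61), (226, 133, -57)]
plate 115 [75.6  2.3]
plate 116 [75.2  2.3]
plate 117 [74.8  2.3]
plate 118 [74.4  2.3]
end 134 [67.7  1.9]
end 136 [67.2  1.9]
end 138 [66.7  1.9]
end 140 [66.3  1.9]
ring 205 [49.9  2. ]
ring 228 [43.7  2. ]
ring 305 [21.7  2. ]
ring 320 [17.1  2. ]
ring 410 [-12.5   2.1]
[281, 282, 283, 284, 285, 286, 321, 322, 412, 413, 414, 430, 431]
```

Lengthwise it is within about 1 mm. A final small press, then hold.

```bash
python3 -m creep '[{"delta_pos":[0,0,0.06],"rotation":[0,0,0],"claw":0.3},{"delta_pos":[0,0,0.06],"rotation":[0,0,0],"claw":0.3},{"delta_pos":[0,0,0.06],"rotation":[0,0,0],"claw":0.3},{"delta_pos":[0,0,0.06],"rotation":[0,0,0],"claw":0.3},{"delta_pos":[0,0,0.06],"rotation":[0,0,0],"claw":0.3}]' 42
python3 -m creep '[{"delta_pos":[0,0,0],"rotation":[0,0,0],"claw":0.3},{"delta_pos":[0,0,0],"rotation":[0,0,0],"claw":0.3},{"delta_pos":[0,0,0],"rotation":[0,0,0],"claw":0.3},{"delta_pos":[0,0,0],"rotation":[0,0,0],"claw":0.3},{"delta_pos":[0,0,0],"rotation":[0,0,0],"claw":0.3}]' 42
```

```text
clock: 13.37
tcp_pos: [0.5322, 0.2051, 0.0646]
ee_rot: [0.0, 0.98, -0.201, 0.0]
contact_force: [-0.7, -0.8, 10.8]
finger_gap: 0.411
grip_force: 43.6
clock: 13.78
tcp_pos: [0.5322, 0.2051, 0.0646]
ee_rot: [0.0, 0.98, -0.201, 0.0]
contact_force: [-1.0, -0.1, 9.8]
finger_gap: 0.41
grip_force: 43.6
```

```bash
python3 -c "
from plant import order; print(order.close_job())"
```

```text
the job is handed in; nothing more can be done
None
```

I handed the job in at about 14 s, with the long barrel lying in the V-block and still held pressed down: estimated sink about 8 mm (roughly half travel), about 10 N of push, 44 N per finger, and lengthwise about 1 mm off centre by the wrist camera.

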